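Set up two casting rings on the vibrator for investing

ROBOT

A 7-joint arm with a two-finger parallel gripper is mounted at the origin on a cart in front of the work surface, level with it; the furniture and walls round the work are solid. World frame = base frame: x ahead of the robot, y to its left, z up, the work surface at z = 0. Lengths are in mm, angles in rad, forces in N, time in s.
With the tool pointing down it reaches from about 400 to 875 mm from the base axis. Payload 4.4 kg.
Tool frame: the origin (TCP) lies at the very end of the fingers, on their centre line; the grasp point (between the pads) lies 19 mm behind it (ctrl.grasp_offset is the distance from the TCP to the grasp point, in mm); z points along the fingers, y is the line along which they close (so a half turn about z gives the same grasp; the last joint's range is limited). The gripper opens to 85 mm and grips with 20 to 120 N. Pads are 22 mm wide; open, the fingers measure 114 mm over their backs; the gripper's body (76 mm by 85 mm) begins 54 mm behind the grasp point. The pads swing forward as they close: fully open they stand 13 mm farther back than shut.
Start: joints at [1.227, 0.628, 0.038, 1.517, -0.027, 0.996, -0.02], TCP at [178.284, -625.086, 231.313] pointing down, gripper open.
Joint ranges: [-3.06, 3.06], [-0.37, 2.12], [-1.25, 1.32], [0.18, 2.47], [-1.1, 4.24], [0.23, 1.98], [-2.94, 2.94]. Speed limits (rad/s): [2.57, 2.57, 3.14, 3.14, 3.14, 3.14, 3.14].

INTERFACE

Orientations are given as [roll, pitch, yaw] about the fixed x, y, z axes, in that order (R = Rz(yaw) Ry(pitch) Rx(roll)).
In Python, from cell import status, cams, ctrl gives the robot as it stands.
- The arm moves only by the tool move_arm, never from a script. Its argument "plan" is a list of rows, each a list of 3 entries, a list of its own where there are three numbers: the shift along the world's x, y, z in mm, then the turn, a rotation vector about the world's x, y, z in degrees, then the opening, from 0 (shut) to 1 (fully open). In form: [[[x, y, z], [wx, wy, wz], gripper], ...]. A call has 1 to 10 rows; each row shifts and turns the commanded pose from where the row before left it; what a row does not reach is not made up. A row lasts 1/8 s, in which the tool goes at most 62.5 mm and 10.7 degrees, less where a joint would pass 70% of its speed; a pose out of reach is approached as far as the arm can. A call with a gripper value outside its range is refused whole. The fingers move at their own pace and stop on an object; the grip force is fixed at half the most. Time passes only in rows, so rows that do not move let the fingers close. It gives the time, the measured TCP pose, the force, the opening and the grip force at its end, in the units of the state.
- status.read_state(): the state, without advancing time (a new reading comes with each control period).
- cams.get_image(name): name is "scene" or "top" or "wrist"; returns the picture (480x640x3 uint8, blue, green, red); there is no depth.
- cams.camera_params(name): a dict with "K" (3x3 intrinsics, pixels), "k1" (the pictures are not rectified: a ray, as slopes to the right and down, at radius r is drawn at 1 + k1 r^2 times it, then the intrinsics apply), "pose" (4x4, takes a point from camera to world coordinates); the wrist camera has in their place "tool_from_camera" (4x4, takes a point from camera to tool coordinates, whose origin is the TCP and whose axes are the flange's). Camera axes: x right, y down, z forward; pixel columns grow to the right and rows downward; lengths in mm; the calibration is good to about 2 mm. A picture is of the moment at which its call begins: read the wrist's pose just before it. camera_params takes no time and is no camera call.
- ctrl.finish_job(): hands the job in; it is judged then, once.
The state is a dict: "clock": time; "qpos": joint angles; "qd": joint speeds; "tau": joint torques, N m; "eef_pos": TCP position; "tool_rot": TCP orientation; "force": force on the tool from outside, world axes, zero at the start; "torque": the same for the moment, N m; "width": finger opening in mm; "gripper_force": force on a finger pad.
Only numpy, scipy, OpenCV 4.12 (cv2) and the standard library are available. Lean on these libraries where they do the work, as an engineer would, in place of code of your own. Each camera call takes 0.05 s, during which the arm holds its last target. There are 200 camera calls.

TASK

Get the bench ready for investing two castings: stand the big green crucible former in the middle of the vibrator pad that is next to the white mixing tub (it is filled first) and the small red former in the middle of the other pad, then fit each one's steel casting ring upright over its wax crown so that it sits flat on the former's base. Also stand the white blue-capped liquid bottle on the worktop in the middle of the gap between the mixing tub and the vibrator, in line with the two. Do not knock the wax crowns, and leave the mixing tub and the green-lidded jar where they are.

Things in the scene. Friction and masses are not known exactly. Their poses are not given: they have to be found in the camera images.
- vibrator_table (a point): dental vibrator, fixed: light grey housing 130 (x) x 220 (y) mm with an aluminium table plate and on it, side by side, two blue-grey rubber pads, each 112 (x) x 100 (y) mm, 2 mm thick. This point is the middle of the table, level with the pads' top, 60 mm above the worktop; x points away from the robot, y left along the table, z up. The pads' centres lie at y = +53 and -53 mm, x = 0
- former_big_base (a point): big crucible former, loose, dark green rubber: a plain round base 62 mm across and 16 mm high, to be held across its sides; on it a cone, 45 mm across and 4 mm upright at its foot, ending 32 mm above the underside; on the cone a blue wax crown on a sprue. This point is the centre of the base, 8 mm above its underside; z up
- former_small_base (a point): small crucible former, loose, brick-red rubber: a plain round base 50 mm across and 16 mm high, to be held across its sides; on it a cone, 32 mm across and 4 mm upright at its foot, ending 32 mm above the underside; on the cone a blue wax crown on a sprue. This point is the centre of the base, 8 mm above its underside; z up
- ring_big_mid (a point): big casting ring, loose: plain steel tube standing upright, open at both ends, outside 55 mm, inside 50 mm, height 55 mm. This point is its centre, half-way up; z along its axis. Belongs on the green former, its lower edge flat on the base round the foot of the cone
- ring_small_mid (a point): small casting ring, loose: plain steel tube standing upright, open at both ends, outside 42 mm, inside 37 mm, height 48 mm. This point is its centre, half-way up; z along its axis. Belongs on the red former, its lower edge flat on the base round the foot of the cone
- liquid_bottle_mid (a point): bottle of investment liquid, loose: white, round, with a blue screw cap and green band, 42 mm across, 93 mm high with the cap (body 78 mm). This point is its centre, 46.5 mm above its underside; z up
- mixing_tub: mixing tub: plain white opaque open tub, 82 mm across, 55 mm high, standing on the worktop on one side (left or right) of the vibrator, with a gap of about 110 mm between them. Origin at the centre of its underside; z up
- green_jar: green-lidded jar: closed white jar with a green screw lid, 48 mm across, 49 mm high, standing on the worktop on the other side of the vibrator. Origin at the centre of its underside; z up. Fixed furniture round about: a tall drawer cabinet behind the vibrator (front at room x = 0.70 m) and a 250 mm high oven at the right (front at x = 0.57 m, door handle to x = 0.53 m, y from -0.31 to -0.58 m)
- wax_big: the blue wax crown (15 mm across) with its sprue, fixed on the green former; its top is 50 mm above the former's underside. Origin at the centre of the former's underside
- wax_small: the blue wax crown (12 mm across) with its sprue, fixed on the red former; its top is 50 mm above the former's underside. Origin at the centre of the former's underside
There are look-alikes about, which are no part of the job. Leave any yellow look-alike of the part that bears liquid_bottle_mid alone. Leave any pink look-alike of the mixing_tub alone.

How it is judged:
By the outcome, as a careful person would: the job done as asked, in the order asked, and still so for the second after the job is handed in, with the robot touching nothing.
It also fails if it takes over 120 s, if anything falls off the work surface, if the arm or the gripper's body presses on something with over 40 N, if the wrist force passes 120 N, or if a joint passes its speed limit or range.

## Working session

There is one attempt and no reset: what is moved stays moved. The work goes in short steps, Python scripts to look and compute and a tool call to move; the robot and the scene stay as the last step left them, time stands still between calls to the robot, and variables do not carry over. Pictures are saved under pics/ and viewed, at most 14 in all, crops included, and the job is handed in when it is done.

Besides the shell and the picture viewer there is one more tool, called as name(argument=value, ...), one argument or row to a line, values as JSON. move_arm: Moves the arm, as the interface text tells. Its arguments: {"type":"object","properties":{"plan":{"type":"array","items":{"type":"array"}}},"required":["plan"]}

```bash
mkdir -p pics; ls; python3 - <<'E'
from cell import status,cams,ctrl
import cv2
s=status.read_state();print(s)
for n in ("scene","top"):
    cv2.imwrite(f"pics/{n}0.png",cams.get_image(n)); print(n,cams.camera_params(n))
print(cams.camera_params("wrist"))
E
```

```text
pics
{'clock': 0.0, 'qpos': array([ 1.22718515,  0.62931007,  0.03843977,  1.51837588, -0.02701361,
        0.99627415, -0.02004198]), 'qd': array([ 0.00051699, -0.0028631 ,  0.0009655 ,  0.00021288, -0.00222364,
       -0.00168163,  0.00087054]), 'tau': array([ 2.62693648e-04, -5.63400471e+01,  1.22667052e+00, -1.93443525e+01,
        1.11372652e-02,  1.05455230e-02, -1.52265869e-06]), 'eef_pos': array([ 178.12711976, -624.47434554,  230.40987533]), 'tool_rot': array([-3.13974298e+00,  9.95405375e-06,  2.77763393e-01]), 'force': array([ 0.84587116,  0.0776297 , -0.06778041]), 'torque': array([0.03293928, 0.01022748, 0.01044576]), 'gripper_force': 0.0, 'width': 85.28015203120071}
scene {'K': array([[573.05183955,   0.        , 331.32744333],
       [  0.        , 573.05183955, 230.32645036],
       [  0.        ,   0.        ,   1.        ]]), 'k1': -0.1013968856870483, 'pose': array([[-7.10417566e-01, -5.03478599e-01,  4.91748088e-01,
        -3.24940819e+02],
       [-7.03779215e-01,  5.06931625e-01, -4.97709900e-01,
         7.50284803e+02],
       [ 1.30362604e-03, -6.99663939e-0
[... 526 characters left out ...]
5, -2.88700084e-01, -9.57419582e-01,
         1.70069122e+03],
       [ 0.00000000e+00,  0.00000000e+00,  0.00000000e+00,
         1.00000000e+00]])}
{'K': array([[429.64906027,   0.        , 319.19598557],
       [  0.        , 429.64906027, 241.11722546],
       [  0.        ,   0.        ,   1.        ]]), 'k1': -0.06061962920533438, 'tool_from_camera': array([[ 2.98088943e-04, -9.60026324e-01, -2.79909571e-01,
         7.10302301e+01],
       [ 9.99999598e-01,  5.23007162e-04, -7.28849035e-04,
         5.04002199e-01],
       [ 8.46108970e-04, -2.79909241e-01,  9.60026094e-01,
        -1.43055639e+02],
       [ 0.00000000e+00,  0.00000000e+00,  0.00000000e+00,
         1.00000000e+00]])}
```

View pics/scene0.png

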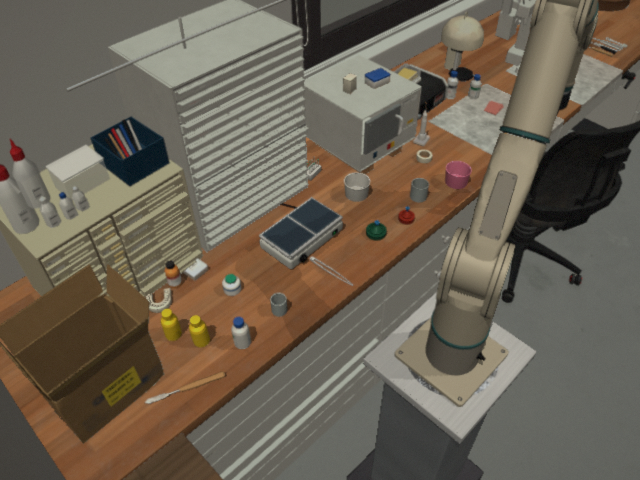

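View pics/top0.png

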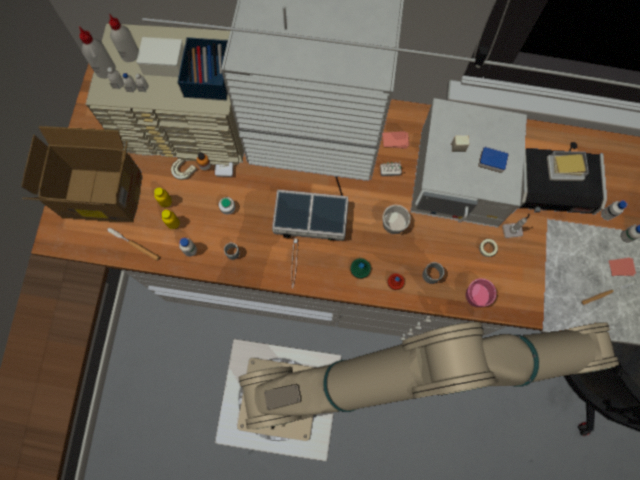

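```bash
cat > h.py <<'E'
from cell import status,cams,ctrl
import cv2, numpy as np
from scipy.spatial.transform import Rotation as R
def grab(n,f=None):
    s=status.read_state(); im=cams.get_image(n); p=cams.camera_params(n)
    if n=="wrist":
        T=np.eye(4);T[:3,:3]=R.from_euler("xyz",s["tool_rot"]).as_matrix();T[:3,3]=s["eef_pos"];P=T@p["tool_from_camera"]
    else: P=p["pose"]
    if f: cv2.imwrite("pics/"+f,im)
    return im,(p["K"],p["k1"],P)
def rays(c,px):
    K,k,P=c; px=np.atleast_2d(px).astype(float)
    d=cv2.undistortPoints(px[:,None],K,np.array([k,0,0,0,0.]))[:,0]
    return P[:3,3],np.c_[d,np.ones(len(d))]@P[:3,:3].T
def onz(c,px,z):
    o,d=rays(c,px); return o+d*((z-o[2])/d[:,2])[:,None]
def proj(c,X):
    K,k,P=c; q=(np.atleast_2d(X)-P[:3,3])@P[:3,:3]; a=q[:,:2]/q[:,2:]
    return a*(1+k*(a**2).sum(1,keepdims=True))*K[0,0]+K[:2,2]
E
python3 - <<'E'
from h import *
c=(lambda p:(p["K"],p["k1"],p["pose"]))(cams.camera_params("top"))
for n,u,z in [("vib corner TL",(277,192),60),("TR",(348,196),60),("BR",(346,240),60),("BL",(273,233),60),("vib mid",(310,214),60),("tub",(397,216),55),("jar",(227,204),49),("bottle",(185,242),93),("ringS?",(232,248),48),("ringB?",(434,269),55),("green",(361,268),16),("red",(397,282),16),("tweez1",(295,238),0),("tweez2",(293,285),0),("pink",(482,290),55),("yel",(169,215),90)]:
    print(n,onz(c,u,z)[0].round())
im=cv2.imread("pics/top0.png")
cv2.imwrite("pics/t0c.png",cv2.resize(im[180:310,150:510],None,fx=2.2,fy=2.2,interpolation=cv2.INTER_CUBIC))
E
```

```text
vib corner TL [596. 100.  60.]
TR [ 615. -114.   60.]
BR [ 477. -126.   60.]
BL [466.  90.  60.]
vib mid [541.  -9.  60.]
tub [ 575. -268.   55.]
jar [539. 245.  49.]
bottle [392. 335.  93.]
ringS? [406. 204.  48.]
ringB? [ 429. -393.   55.]
green [ 410. -183.   16.]
red [ 384. -294.   16.]
tweez1 [478.  28.   0.]
tweez2 [333.  11.   0.]
pink [ 387. -539.   55.]
yel [467. 400.  90.]
```

View pics/t0c.png

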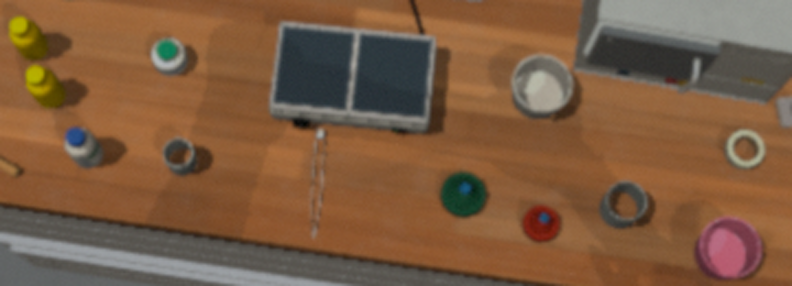

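move_arm(
  plan=[
    [[25.8,49.1,-8],[0,0,8.72],1],
    [[25.8,49.1,-8],[0,0,8.72],1],
    [[25.8,49.1,-8],[0,0,8.72],1],
    [[25.8,49.1,-8],[0,0,8.72],1],
    [[25.8,49.1,-8],[0,0,8.72],1],
    [[25.8,49.1,-8],[0,0,8.72],1],
    [[25.8,49.1,-8],[0,0,8.72],1],
    [[25.8,49.1,-8],[0,0,8.72],1],
    [[25.8,49.1,-8],[0,0,8.72],1],
    [[0,0,0],[0,0,0],1],
  ],
)

```text
clock: 1.35
eef_pos: [412.3, -178.7, 158.9]
tool_rot: [3.141, -0.003, 1.657]
force: [-0.4, -0.1, 0.2]
width: 85.5
gripper_force: 0.0
```

```bash
python3 - <<'E'
from h import *
im,c=grab("wrist","w1.png"); print(status.read_state()["eef_pos"],c[2][:3,3]); 
E
```

```text
[ 410.95548456 -181.36186247  159.01293138] [ 405.96193919 -108.5550571   302.17551623]
```

View pics/w1.png

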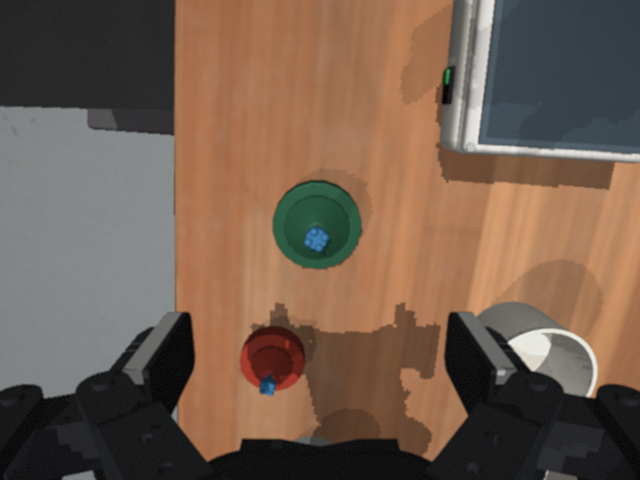

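```bash
cat >> h.py <<'E'
from scipy.optimize import least_squares
def blob(m,near=None):
    m=cv2.morphologyEx(m.astype(np.uint8)*255,cv2.MORPH_CLOSE,np.ones((9,9)))
    cs=cv2.findContours(m,cv2.RETR_EXTERNAL,cv2.CHAIN_APPROX_NONE)[0]
    if near is not None: cs=[k for k in cs if cv2.contourArea(k)>150 and cv2.pointPolygonTest(k,tuple(map(float,near)),True)>-15]
    return max(cs,key=cv2.contourArea)[:,0]
def fit(ct,c,z,r):
    "centre of a disc rim (height z, radius r) from the outline's half away from the camera"
    X=onz(c,ct,z)[:,:2]; p=X.mean(0)
    for _ in range(3):
        w=p-c[2][:2,3]; w/=np.linalg.norm(w); s=X[(X-p)@w>-0.1*r]
        f=least_squares(lambda q:np.hypot(*(s-q).T)-r,p,loss="soft_l1",f_scale=.7); p=f.x
    return p.round(1),np.abs(f.fun).mean().round(2)
def hsv(im): return cv2.split(cv2.cvtColor(im,cv2.COLOR_BGR2HSV).astype(int)) if 0 else [a.astype(int) for a in cv2.split(cv2.cvtColor(im,cv2.COLOR_BGR2HSV))]
def green(im): h,s,v=hsv(im); return (h>60)&(h<95)&(s>90)
def red(im): h,s,v=hsv(im); return ((h<5)|(h>173))&(s>140)
def pads(im): h,s,v=hsv(im); return (h>90)&(h<120)&(s>30)&(s<140)&(v<110)
E
python3 - <<'E'
from h import *
im=cv2.imread("pics/w1.png"); p=cams.camera_params("wrist")
s=status.read_state();print(s["eef_pos"],s["tool_rot"])
T=np.eye(4);T[:3,:3]=R.from_euler("xyz",s["tool_rot"]).as_matrix();T[:3,3]=s["eef_pos"];c=(p["K"],p["k1"],T@p["tool_from_camera"])
print(fit(blob(green(im),(317,225)),c,16,31),fit(blob(red(im),(272,357)),c,16,25))
print("front left pad-housing corner px(465,150) z~50:",onz(c,(480,145),60))
im,c=grab("top")
h,s,v=hsv(im)
for u in [(290,214),(328,214)]:
    m=(pads(im)).astype(np.uint8); 
    ct=blob(m==1,u); r=cv2.minAreaRect(ct); b=cv2.boxPoints(r); print(cv2.contourArea(ct),onz(c,b,60)[:,:2].round(1).tolist(),onz(c,r[0],60).round(1))
E
```

```text
[ 410.95548456 -181.36186247  159.01293138] [-3.14104824e+00 -1.01372211e-03  1.65147776e+00]
(array([ 409.2, -181.5]), np.float64(0.7)) (array([ 383.9, -289.2]), np.float64(2.24))
front left pad-housing corner px(465,150) z~50: [[ 495.65849471 -118.18930796   60.        ]]
2137.5 [[490.2, 89.0], [596.2, 97.2], [605.6, -106.0], [499.8, -110.6]] [[547.5  -7.8  60. ]]
2137.5 [[490.2, 89.0], [596.2, 97.2], [605.6, -106.0], [499.8, -110.6]] [[547.5  -7.8  60. ]]
```

move_arm(
  plan=[
    [[33,43,16],[0,0,0],1],
    [[33,43,16],[0,0,0],1],
    [[34,43,16],[0,0,0],1],
    [[34,43,16],[0,0,0],1],
    [[0,0,0],[0,0,0],1],
    [[0,0,0],[0,0,0],1],
  ],
)

```text
clock: 2.2
eef_pos: [543.6, -13.5, 222.9]
tool_rot: [-3.14, 0.001, 1.644]
force: [-1.1, -0.2, -0.8]
width: 85.4
gripper_force: 0.0
```

```bash
python3 - <<'E'
from h import *
im,c=grab("wrist","w2.png"); print(status.read_state()["eef_pos"])
h,s,v=hsv(im); print(h[240,300],s[240,300],v[240,300])
ct=blob(pads(im)); r=cv2.minAreaRect(ct); print(r)
print(onz(c,cv2.boxPoints(r),60).round(1),onz(c,r[0],60).round(1))
E
```

```text
[543.30000322 -13.94741078 222.75050365]
104 59 90
((319.5, 396.5), (639.0, 165.0), 0.0)
[[ 258.8 -290.2   60. ]
 [ 290.3 -113.    60. ]
 [ 808.4  -74.3   60. ]
 [ 865.5 -244.6   60. ]] [[ 555.  -167.2   60. ]]
```

View pics/w2.png

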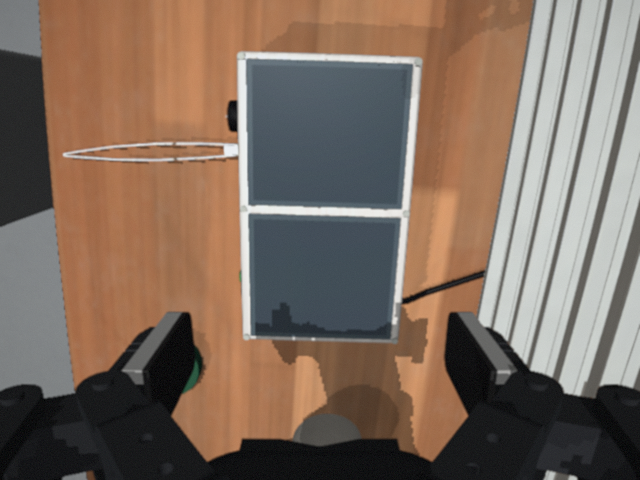

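```bash
python3 - <<'E'
from h import *
im,c=grab("wrist")
for P in ([(247,59),(414,63),(404,209),(249,207)],[(249,214),(401,216),(393,338),(250,336)]):
    X=onz(c,P,60)[:,:2]; print(X.round(1).tolist(),X.mean(0).round(1))
print(onz(c,[(237,52),(421,57),(397,343),(243,339)],58).round(1))
E
```

```text
[[487.0, 90.3], [598.5, 96.0], [604.1, -3.7], [491.6, -10.5]] [545.3  43. ]
[[491.8, -15.7], [602.5, -9.0], [609.0, -108.5], [495.1, -115.1]] [549.6 -62.1]
[[ 479.8   94.5   58. ]
 [ 603.1  100.5   58. ]
 [ 613.2 -113.8   58. ]
 [ 489.3 -119.4   58. ]]
```

move_arm(
  plan=[
    [[-33.5,-42,-30],[0,0,0],1],
    [[-33.5,-42,-30],[0,0,0],1],
    [[-33.5,-42,-30],[0,0,0],1],
    [[-33.5,-41.6,-30],[0,0,0],1],
    [[0,0,0],[0,0,0],1],
    [[0,0,0],[0,0,0],1],
    [[0,0,-30],[0,0,0],1],
    [[0,0,-30],[0,0,0],1],
    [[0,0,0],[0,0,0],1],
    [[0,0,0],[0,0,0],1],
  ],
)

```text
clock: 3.55
eef_pos: [411.6, -178.4, 44.3]
tool_rot: [3.14, 0.0, 1.649]
force: [-0.5, 0.7, 0.0]
width: 85.3
gripper_force: 0.0
```

move_arm(
  plan=[
    [[-2,-2.5,-20],[0,0,0],1],
    [[0,0,-20],[0,0,0],1],
    [[0,0,0],[0,0,0],1],
    [[0,0,0],[0,0,0],1],
    [[0,0,0],[0,0,0],0],
    [[0,0,0],[0,0,0],0],
    [[0,0,0],[0,0,0],0],
    [[0,0,0],[0,0,0],0],
    [[0,0,0],[0,0,0],0],
    [[0,0,0],[0,0,0],0],
  ],
)

```text
clock: 4.8
eef_pos: [409.0, -181.6, 6.3]
tool_rot: [3.14, 0.002, 1.648]
force: [-0.9, 0.2, 16.9]
width: 58.2
gripper_force: 60.5
```

```bash
python3 - <<'E'
from h import *
im,c=grab("wrist","w3.png"); s=status.read_state();print(s["eef_pos"],s["force"],s["width"])
E
```

```text
[ 409.0379355  -181.58079059    6.30512275] [-1.54502945  0.791379   16.52644198] 58.36680524271885
```

View pics/w3.png

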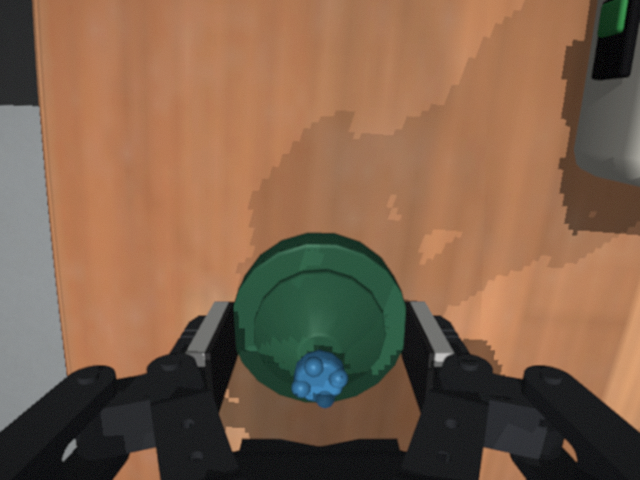

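move_arm(
  plan=[
    [[0,0,6],[0,0,0],0],
    [[0,0,6],[0,0,0],0],
    [[0,0,0],[0,0,0],0],
    [[0,0,20],[0,0,0],0],
    [[0,0,40],[0,0,0],0],
    [[0,0,40],[0,0,0],0],
    [[0,0,0],[0,0,0],0],
    [[0,0,0],[0,0,0],0],
  ],
)

```text
clock: 5.85
eef_pos: [407.6, -181.6, 116.1]
tool_rot: [-3.14, 0.0, 1.647]
force: [-0.6, 0.1, -0.8]
width: 58.1
gripper_force: 64.6
```

```bash
python3 - <<'E'
from h import *
im,c=grab("wrist","w4.png"); s=status.read_state();print(s["eef_pos"],s["force"],s["width"])
E
```

```text
[ 407.31376629 -181.42345931  115.71522557] [ 0.45127353 -0.20164138 -1.9728715 ] 58.22288033233493
```

View pics/w4.png

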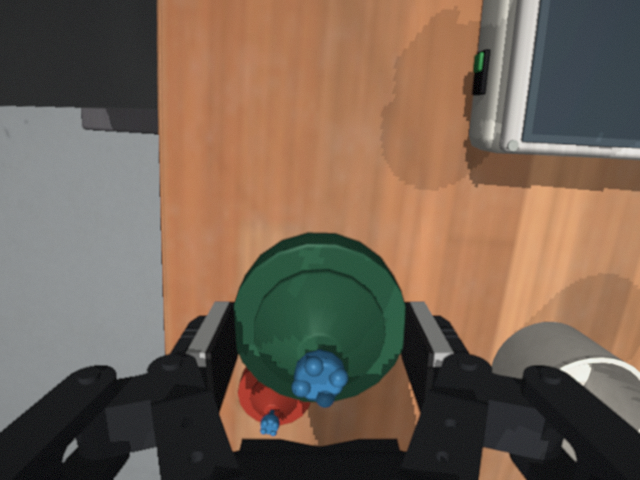

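```bash
python3 - <<'E'
from h import *
im,c=grab("wrist"); s=status.read_state();print(s["eef_pos"])
print(fit(blob(green(im),(317,300)),c,s["eef_pos"][2]+9.7,31))
ct=blob(green(im),(317,300)); x,y,w,h=cv2.boundingRect(ct); print(x,y,w,h)
E
```

```text
[ 407.30724588 -181.2860508   115.58563528]
(array([ 406.9, -177.5]), np.float64(3.85))
226 234 180 167
```

```bash
python3 - <<'E'
from h import *
im,c=grab("wrist"); e=status.read_state()["eef_pos"];z=e[2]+9.7
print(e,onz(c,[(320,401),(320,246)],z).round(1), onz(c,(320,234),z-16).round(1))
E
```

```text
[ 407.42066699 -181.12427103  115.56257506] [[ 409.8 -210.2  125.3]
 [ 405.2 -151.1  125.3]] [[ 405.2 -151.4  109.3]]
```

move_arm(
  plan=[
    [[35.5,29.8,5],[0,0,0],0],
    [[35.5,29.8,0],[0,0,0],0],
    [[35.5,29.8,0],[0,0,0],0],
    [[35.5,29.8,0],[0,0,0],0],
    [[0,0,0],[0,0,0],0],
    [[0,0,-20],[0,0,0],0],
    [[0,0,-20],[0,0,0],0],
    [[0,0,0],[0,0,0],0],
    [[0,0,0],[0,0,0],0],
    [[0,0,0],[0,0,0],0],
  ],
)

```text
clock: 7.25
eef_pos: [550.6, -62.4, 82.3]
tool_rot: [3.141, 0.0, 1.647]
force: [-0.4, 0.7, -1.5]
width: 58.3
gripper_force: 64.7
```

move_arm(
  plan=[
    [[-1,0,-8],[0,0,0],0],
    [[0,0,-6],[0,0,0],0],
    [[0,0,0],[0,0,0],0],
    [[0,0,-1.5],[0,0,0],0],
    [[0,0,0],[0,0,0],0],
    [[0,0,0],[0,0,0],0],
  ],
)

```text
clock: 8.0
eef_pos: [549.2, -62.1, 66.5]
tool_rot: [-3.141, 0.0, 1.648]
force: [-2.7, 0.1, 5.0]
width: 58.5
gripper_force: 65.4
```

move_arm(
  plan=[
    [[0,0,0],[0,0,0],1],
    [[0,0,0],[0,0,0],1],
    [[0,0,0],[0,0,0],1],
    [[0,0,0],[0,0,0],1],
    [[0,0,0],[0,0,0],1],
    [[0,0,25],[0,0,0],1],
    [[0,0,45],[0,0,0],1],
    [[0,0,50],[0,0,0],1],
    [[0,0,0],[0,0,0],1],
    [[0,0,0],[0,0,0],1],
  ],
)

```text
clock: 9.25
eef_pos: [548.7, -62.6, 185.7]
tool_rot: [-3.14, 0.001, 1.647]
force: [-0.4, -0.4, -0.2]
width: 85.5
gripper_force: 0.0
```

```bash
python3 - <<'E'
from h import *
im,c=grab("wrist","w5.png"); s=status.read_state();print(s["eef_pos"],s["force"])
print(fit(blob(green(im)),c,76,31))
E
```

```text
[548.2730628  -62.55798519 185.08974415] [-0.20276823  0.25003744 -0.08318548]
(array([549.2, -60.2]), np.float64(0.37))
```

View pics/w5.png

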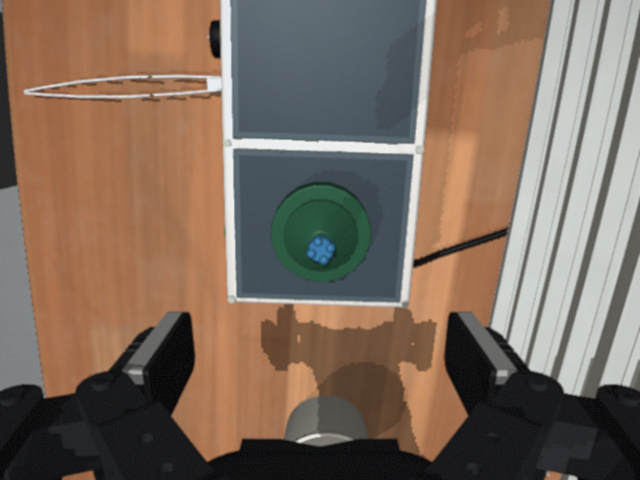

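```bash
python3 - <<'E'
from h import *
im,c=grab("wrist")
print(onz(c,[(235,150),(413,155),(407,302),(237,297)],60)[:,:2].round(1).tolist(),onz(c,[(235,150),(413,155),(407,302),(237,297)],60).mean(0))
print(onz(c,(320,437),55))
E
```

```text
[[492.3, -15.7], [601.9, -10.3], [611.4, -108.4], [495.9, -113.7]] [550.37821434 -62.0151229   60.        ]
[[ 561.36218131 -229.11820195   55.        ]]
```

move_arm(
  plan=[
    [[-33,-45.4,-7],[0,0,0],1],
    [[-33,-45.4,-7],[0,0,0],1],
    [[-33,-45.4,-7],[0,0,0],1],
    [[-33,-45.4,-7],[0,0,0],1],
    [[-33,-45.4,-7],[0,0,0],1],
    [[0,0,0],[0,0,0],1],
    [[0,0,0],[0,0,0],1],
  ],
)

```text
clock: 10.22
eef_pos: [384.2, -288.6, 150.4]
tool_rot: [-3.14, -0.002, 1.647]
force: [-0.1, -0.0, -0.6]
width: 85.2
gripper_force: 0.0
```

```bash
python3 - <<'E'
from h import *
im,c=grab("wrist","w6.png"); s=status.read_state();print(s["eef_pos"],s["qpos"].round(2))
print(proj(c,[384,-290,16])); u=proj(c,[384,-290,16])[0]
print(fit(blob(red(im),u),c,16,25))
E
```

```text
[ 384.9117211  -288.00856643  150.76492029] [ 1.04  0.59 -0.67  2.05  0.57  0.69  0.08]
[[318.99110578 228.92225162]]
(array([ 385.7, -288.6]), np.float64(0.56))
```

move_arm(
  plan=[
    [[1,-0.5,-40],[0,0,0],1],
    [[0,0,-45],[0,0,0],1],
    [[0,0,-35],[0,0,0],1],
    [[0,0,-15],[0,0,0],1],
    [[0,0,-8],[0,0,0],1],
    [[0,0,0],[0,0,0],1],
    [[0,0,0],[0,0,0],1],
  ],
)

```text
clock: 11.15
eef_pos: [386.0, -290.1, 9.1]
tool_rot: [3.141, 0.001, 1.648]
force: [-0.2, -0.7, 0.2]
width: 85.5
gripper_force: 0.0
```

move_arm(
  plan=[
    [[0,1,-2],[0,0,0],1],
    [[0,0,0],[0,0,0],0],
    [[0,0,0],[0,0,0],0],
    [[0,0,0],[0,0,0],0],
    [[0,0,0],[0,0,0],0],
    [[0,0,0],[0,0,0],0],
    [[0,0,0],[0,0,0],0],
  ],
)

```text
clock: 12.02
eef_pos: [385.3, -288.8, 6.9]
tool_rot: [-3.141, 0.001, 1.648]
force: [-1.4, 0.4, 8.2]
width: 46.9
gripper_force: 60.1
```

move_arm(
  plan=[
    [[0,0,10],[0,0,0],0],
    [[0,0,40],[0,0,0],0],
    [[0,0,50],[0,0,0],0],
    [[22.8,47.4,50],[0,0,-0.2],0],
    [[22.8,47.4,20],[0,0,-0.2],0],
    [[22.8,47.4,0],[0,0,-0.2],0],
    [[22.8,47.4,0],[0,0,-0.2],0],
    [[22.8,47.4,0],[0,0,-0.2],0],
    [[22.8,47.4,0],[0,0,-0.2],0],
    [[22.8,47.4,0],[0,0,-0.2],0],
  ],
)

```text
clock: 13.28
eef_pos: [541.9, 37.9, 169.6]
tool_rot: [-3.141, 0.0, 1.623]
force: [0.8, -1.1, -0.5]
width: 46.4
gripper_force: 62.0
```

move_arm(
  plan=[
    [[0,0,0],[0,0,0],0],
    [[0,0,-40],[0,0,0],0],
    [[0,0,-40],[0,0,0],0],
    [[0,0,-10],[0,0,0],0],
    [[0,0,0],[0,0,0],0],
    [[0,0,0],[0,0,0],0],
  ],
)

```text
clock: 14.02
eef_pos: [542.7, 36.6, 80.7]
tool_rot: [3.14, -0.0, 1.623]
force: [0.2, 1.2, -1.3]
width: 46.2
gripper_force: 62.0
```

move_arm(
  plan=[
    [[2.5,6.3,0],[0,0,0],0],
    [[0,0,-8],[0,0,0],0],
    [[0,0,-4],[0,0,0],0],
    [[0,0,0],[0,0,0],0],
    [[0,0,-1.5],[0,0,0],0],
    [[0,0,0],[0,0,0],0],
  ],
)

```text
clock: 14.78
eef_pos: [544.0, 42.8, 66.9]
tool_rot: [-3.141, 0.001, 1.623]
force: [-3.1, -0.2, 13.4]
width: 46.7
gripper_force: 63.5
```

move_arm(
  plan=[
    [[0,0,0.5],[0,0,0],1],
    [[0,0,0],[0,0,0],1],
    [[0,0,0],[0,0,0],1],
    [[0,0,0],[0,0,0],1],
    [[0,0,0],[0,0,0],1],
    [[0,0,25],[0,0,0],1],
    [[0,0,45],[0,0,0],1],
    [[0,0,50],[0,0,0],1],
    [[0,0,0],[0,0,0],1],
    [[0,0,0],[0,0,0],1],
  ],
)

```text
clock: 16.02
eef_pos: [543.7, 42.3, 185.8]
tool_rot: [-3.14, 0.001, 1.623]
force: [-0.4, 0.3, 0.0]
width: 85.7
gripper_force: 0.0
```

```bash
python3 - <<'E'
from h import *
im,c=grab("wrist","w7.png"); s=status.read_state();print(s["eef_pos"])
print(fit(blob(red(im)),c,76,25)); print(proj(c,[[545.3,43,60],[487,90,60],[598,96,60],[604,-4,60],[492,-10,60]]).round())
cv2.imwrite("pics/t1.png",cv2.resize(grab("top")[0][180:310,150:510],None,fx=2.2,fy=2.2))
E
```

```text
[543.29127157  42.31408279 185.15316618]
(array([544.2,  42.4]), np.float64(0.43))
[[322. 229.]
 [232. 151.]
 [412. 150.]
 [404. 300.]
 [240. 300.]]
```

View pics/w7.png

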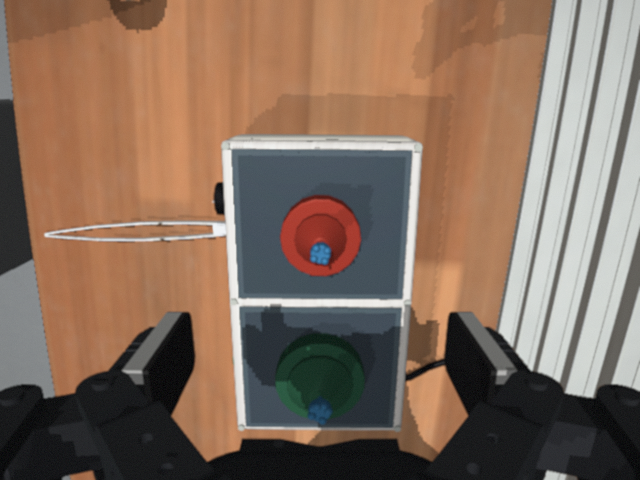

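move_arm(
  plan=[
    [[-38,-40,-2],[0,0,0],1],
    [[-38,-45,-2],[0,0,0],1],
    [[-30,-50,-2],[0,0,0],1],
    [[-8,-60,-3],[0,0,0],1],
    [[0,-60,-3],[0,0,0],1],
    [[0,-60,-3],[0,0,0],1],
    [[0,-60,-5],[0,0,0],1],
    [[0,-60,0],[0,0,0],1],
    [[0,0,0],[0,0,0],1],
    [[0,0,0],[0,0,0],1],
  ],
)

```text
clock: 17.38
eef_pos: [429.7, -390.9, 164.9]
tool_rot: [-3.14, -0.003, 1.624]
force: [0.1, -0.3, 0.5]
width: 84.9
gripper_force: 0.0
```

```bash
python3 - <<'E'
from h import *
im,c=grab("wrist","w8.png"); s=status.read_state();print(s["eef_pos"],s["tool_rot"],s["qpos"].round(2),proj(c,[429,-393,55]))
h,sa,v=hsv(im); u=proj(c,[429,-393,55])[0].astype(int)
m=(sa<60); ct=blob(m,u); print(cv2.boundingRect(ct),cv2.contourArea(ct),fit(ct,c,55,27.5))
E
```

```text
[ 430.14957182 -390.17044079  165.33488698] [-3.13983039e+00 -2.17230425e-03  1.62528334e+00] [ 1.11  0.69 -0.68  1.77  0.55  0.88  0.24] [[318.19902619 240.27122358]]
(264, 187, 89, 99) 6682.5 (array([ 423.1, -395.2]), np.float64(0.25))
```

View pics/w8.png

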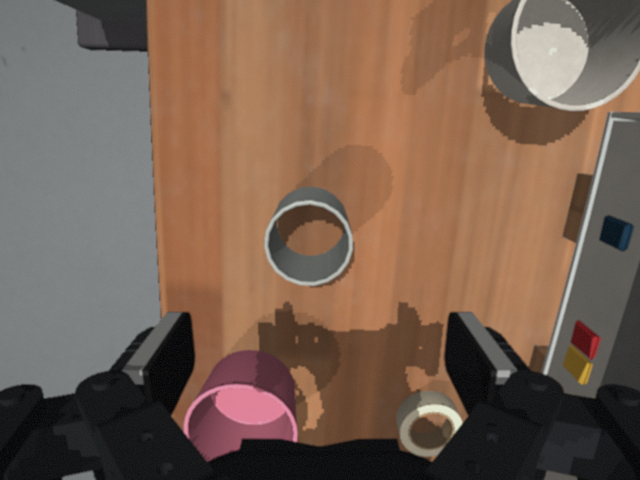

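move_arm(
  plan=[
    [[-7,-5,-30],[0,0,0],1],
    [[0,0,-40],[0,0,0],1],
    [[0,0,-40],[0,0,0],1],
    [[0,0,-25],[0,0,0],1],
    [[0,0,-10],[0,0,0],1],
    [[0,0,0],[0,0,0],1],
    [[0,0,0],[0,0,0],1],
  ],
)

```text
clock: 18.3
eef_pos: [424.1, -397.2, 22.4]
tool_rot: [3.141, 0.001, 1.624]
force: [-0.5, -0.4, -0.4]
width: 85.2
gripper_force: 0.0
```

move_arm(
  plan=[
    [[-1,1.8,-2],[0,0,0],1],
    [[0,0,0],[0,0,0],1],
    [[0,0,0],[0,0,0],0],
    [[0,0,0],[0,0,0],0],
    [[0,0,0],[0,0,0],0],
    [[0,0,0],[0,0,0],0],
    [[0,0,0],[0,0,0],0],
    [[0,0,0],[0,0,0],0],
  ],
)

```text
clock: 19.3
eef_pos: [422.4, -395.5, 19.7]
tool_rot: [-3.141, 0.001, 1.623]
force: [-0.9, 0.0, 5.9]
width: 52.7
gripper_force: 62.8
```

move_arm(
  plan=[
    [[0,0,15],[0,0,0],0],
    [[0,0,50],[0,0,0],0],
    [[0,10,55],[0,0,0],0],
    [[0,50,30],[0,0,0],0],
    [[0,55,10],[0,0,0],0],
    [[10,55,0],[0,0,0],0],
    [[36,50,0],[0,0,0],0],
    [[40,45,0],[0,0,0],0],
    [[30,45,0],[0,0,0],0],
    [[10,24,0],[0,0,0],0],
  ],
)

```text
clock: 20.55
eef_pos: [549.9, -57.4, 180.1]
tool_rot: [3.14, -0.002, 1.627]
force: [-0.5, -1.0, -1.3]
width: 52.9
gripper_force: 63.6
```

move_arm(
  plan=[
    [[0,0,0],[0,0,0],0],
    [[0,0,0],[0,0,0],0],
    [[0,0,0],[0,0,0],0],
  ],
)

```text
clock: 20.92
eef_pos: [547.6, -63.2, 179.2]
tool_rot: [-3.14, 0.001, 1.621]
force: [0.2, -0.3, -1.0]
width: 53.0
gripper_force: 63.6
```

```bash
python3 - <<'E'
from h import *
im,c=grab("wrist","w9.png"); s=status.read_state();print(s["eef_pos"],s["tool_rot"],s["width"])
E
```

```text
[547.66219425 -63.01598614 179.22593987] [-3.14029686e+00  9.70699922e-04  1.62085786e+00] 53.00611418711691
```

View pics/w9.png

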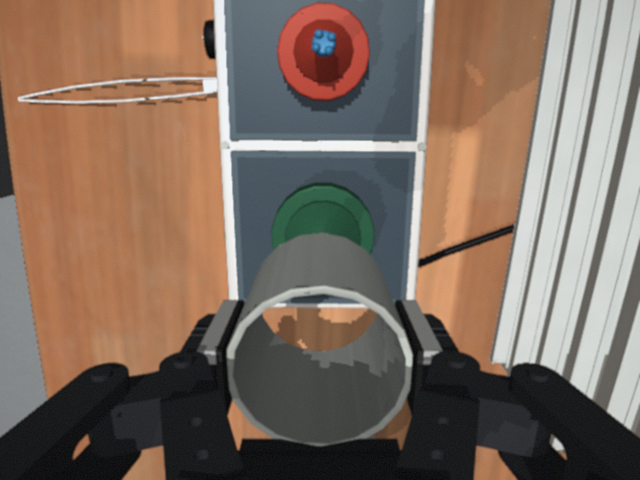

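```bash
python3 - <<'E'
from h import *
im,c=grab("wrist"); e=status.read_state()["eef_pos"];print(e)
X=onz(c,[(230,366),(412,366),(321,286),(321,444)],e[2]+35.3);print("ring top",X.round(1).tolist())
print("green x",onz(c,[(272,235),(373,235)],76).round(1).tolist(),"y+31:",onz(c,(322,184),60).round(1), onz(c,(322,190),76).round(1))
print("ring bottom edge y+27.5:",onz(c,(321,236),e[2]-19.7).round(1))
E
```

```text
[547.77184819 -62.75248561 179.23599318]
ring top [[521.9, -62.3, 214.5], [574.2, -59.7, 214.5], [546.7, -36.2, 214.5], [549.5, -88.6, 214.5]]
green x [[519.3, -61.7, 76.0], [579.4, -58.7, 76.0]] y+31: [[547.7 -32.3  60. ]] [[547.6 -33.3  76. ]]
ring bottom edge y+27.5: [[547.  -37.6 159.5]]
```

move_arm(
  plan=[
    [[1.5,0.6,0],[0,0,0],0],
    [[0,0,-30],[0,0,0],0],
    [[0,0,-25],[0,0,0],0],
    [[0,0,0],[0,0,0],0],
    [[0,0,0],[0,0,0],0],
    [[0,0,0],[0,0,0],0],
  ],
)

```text
clock: 21.78
eef_pos: [550.6, -60.7, 125.4]
tool_rot: [3.14, 0.0, 1.623]
force: [0.4, -0.4, -1.3]
width: 52.7
gripper_force: 63.6
```

move_arm(
  plan=[
    [[-1.3,-1.4,-6],[0,0,0],0],
    [[0,0,-6],[0,0,0],0],
    [[0,0,-6],[0,0,0],0],
    [[0,0,-3],[0,0,0],0],
    [[0,0,0],[0,0,0],0],
    [[0,0,0],[0,0,0],0],
  ],
)

```text
clock: 22.52
eef_pos: [548.5, -62.1, 103.3]
tool_rot: [-3.141, 0.0, 1.623]
force: [-0.3, 0.4, -2.2]
width: 52.8
gripper_force: 63.6
```

move_arm(
  plan=[
    [[0.5,0,-2],[0,0,0],0],
    [[0,0,-2],[0,0,0],0],
    [[0,0,-2],[0,0,0],0],
    [[0,0,-1],[0,0,0],0],
    [[0,0,0],[0,0,0],0],
    [[0,0,0],[0,0,0],0],
  ],
)

```text
clock: 23.28
eef_pos: [549.0, -62.2, 96.3]
tool_rot: [-3.141, 0.0, 1.623]
force: [-0.7, -0.4, -1.9]
width: 52.8
gripper_force: 63.6
```

move_arm(
  plan=[
    [[0,0,-1.2],[0,0,0],0],
    [[0,0,0],[0,0,0],0],
    [[0,0,0],[0,0,0],0],
  ],
)

```text
clock: 23.65
eef_pos: [549.1, -62.2, 95.7]
tool_rot: [-3.141, 0.001, 1.623]
force: [-2.0, 0.0, 5.7]
width: 53.1
gripper_force: 64.3
```

Seated at the expected height. Release and rise.

move_arm(
  plan=[
    [[0,0,0],[0,0,0],1],
    [[0,0,0],[0,0,0],1],
    [[0,0,0],[0,0,0],1],
    [[0,0,0],[0,0,0],1],
    [[0,0,0],[0,0,0],1],
    [[0,0,25],[0,0,0],1],
    [[0,0,45],[0,0,0],1],
    [[0,0,50],[0,0,0],1],
    [[0,0,0],[0,0,0],1],
    [[0,0,0],[0,0,0],1],
  ],
)

```text
clock: 24.9
eef_pos: [548.4, -62.5, 214.7]
tool_rot: [-3.14, 0.001, 1.623]
force: [-0.2, -0.6, -0.1]
width: 85.3
gripper_force: 0.0
```

```bash
python3 - <<'E'
from h import *
im,c=grab("wrist","w10.png"); s=status.read_state();print(s["eef_pos"])
E
```

```text
[548.04360154 -62.53775789 214.07225334]
```

View pics/w10.png

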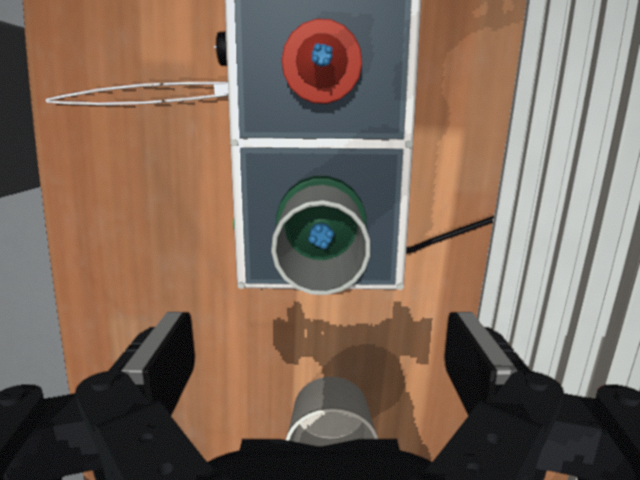

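move_arm(
  plan=[
    [[-23.7,44.3,0],[0,0,0],1],
    [[-23.7,44.3,0],[0,0,0],1],
    [[-23.7,44.3,-10],[0,0,0],1],
    [[-23.7,44.3,-15],[0,0,0],1],
    [[-23.7,44.3,-15],[0,0,0],1],
    [[-23.7,44.3,-16],[0,0,0],1],
    [[0,0,0],[0,0,0],1],
    [[0,0,0],[0,0,0],1],
    [[0,0,0],[0,0,0],1],
  ],
)

```text
clock: 26.08
eef_pos: [407.3, 202.1, 158.7]
tool_rot: [-3.14, 0.001, 1.62]
force: [-0.6, -0.2, -0.1]
width: 85.0
gripper_force: 0.0
```

```bash
python3 - <<'E'
from h import *
im,c=grab("wrist","w11.png"); s=status.read_state();print(s["eef_pos"],s["qpos"].round(2))
h,sa,v=hsv(im); u=proj(c,[406,204,48])[0].astype(int)
ct=blob(sa<60,u); print(u,cv2.boundingRect(ct),cv2.contourArea(ct),fit(ct,c,48,21),fit(ct,c,48,20.3))
E
```

```text
[407.36645118 202.17997849 158.87576556] [-0.07  0.54 -0.65  2.11  0.53  0.66 -1.03]
[317 232] (278, 183, 68, 77) 3990.5 (array([402.2, 208. ]), np.float64(0.25)) (array([402.2, 207.1]), np.float64(0.19))
```

View pics/w11.png

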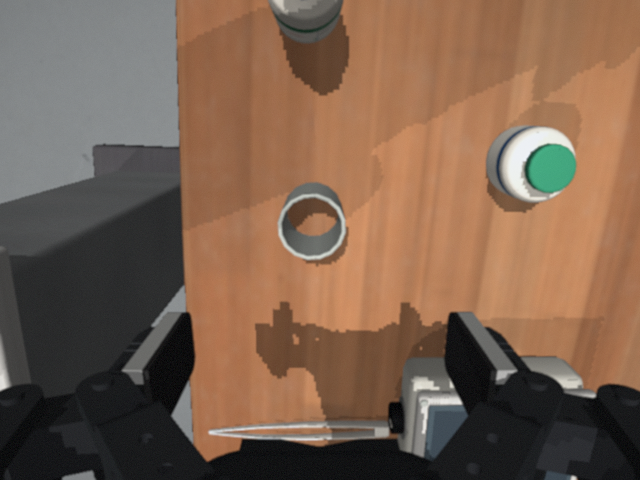

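move_arm(
  plan=[
    [[-5,5,-30],[0,0,0],1],
    [[0,0,-40],[0,0,0],1],
    [[0,0,-40],[0,0,0],1],
    [[0,0,-22],[0,0,0],1],
    [[0,0,-6],[0,0,0],1],
    [[0,0,0],[0,0,0],1],
    [[0,0,0],[0,0,0],1],
  ],
)

```text
clock: 27.0
eef_pos: [402.5, 208.7, 21.9]
tool_rot: [3.141, -0.001, 1.622]
force: [-0.4, -1.1, 0.0]
width: 85.2
gripper_force: 0.0
```

move_arm(
  plan=[
    [[0,-1.5,-2],[0,0,0],1],
    [[0,0,0],[0,0,0],1],
    [[0,0,0],[0,0,0],0],
    [[0,0,0],[0,0,0],0],
    [[0,0,0],[0,0,0],0],
    [[0,0,0],[0,0,0],0],
    [[0,0,0],[0,0,0],0],
    [[0,0,0],[0,0,0],0],
    [[0,0,0],[0,0,0],0],
  ],
)

```text
clock: 28.12
eef_pos: [401.7, 207.2, 19.4]
tool_rot: [-3.141, 0.0, 1.624]
force: [-0.9, 0.3, 4.2]
width: 40.2
gripper_force: 59.9
```

move_arm(
  plan=[
    [[0,0,15],[0,0,0],0],
    [[0,0,50],[0,0,0],0],
    [[0,0,50],[0,0,0],0],
    [[28,-33,30],[0,0,0],0],
    [[28,-33,15],[0,0,0],0],
    [[29,-33,0],[0,0,0],0],
    [[29,-33,0],[0,0,0],0],
    [[28.5,-32.5,0],[0,0,0],0],
    [[0,0,0],[0,0,0],0],
    [[0,0,0],[0,0,0],0],
  ],
)

```text
clock: 29.38
eef_pos: [543.4, 43.1, 178.7]
tool_rot: [-3.14, -0.0, 1.623]
force: [0.1, 0.6, -0.8]
width: 40.1
gripper_force: 60.8
```

```bash
python3 - <<'E'
from h import *
im,c=grab("wrist","w12.png"); e=status.read_state()["eef_pos"];print(e)
m=red(im).astype(np.uint8); m=cv2.morphologyEx(m,cv2.MORPH_OPEN,np.ones((3,3)))
ys,xs=np.nonzero(m); print(xs.min(),xs.max(),ys.min(),ys.max())
r=ys[xs==xs.min()].mean(); print("red",onz(c,[(xs.min(),r),(xs.max(),r)],76).round(1).tolist(),onz(c,(xs[ys==ys.min()].mean(),ys.min()),60).round(1))
# ring top rim
g=cv2.cvtColor(im,cv2.COLOR_BGR2GRAY); col=g[230:460,322]; print(list(zip(range(230,460,3),col[::3].tolist())))
E
```

```text
[543.21340485  43.67286069 178.89103217]
280 361 199 260
red [[519.9, 41.1, 76.0], [568.1, 43.7, 76.0]] [[541.9  64.6  60. ]]
[(230, 77), (233, 77), (236, 79), (239, 78), (242, 85), (245, 87), (248, 88), (251, 107), (254, 103), (257, 102), (260, 106), (263, 105), (266, 104), (269, 105), (272, 105), (275, 106), (278, 106), (281, 103), (284, 104), (287, 103), (290, 105), (293, 104), (296, 120), (299, 196), (302, 168), (305, 183), (308, 230), (311, 209), (314, 101), (317, 83), (320, 48), (323, 46), (326, 48), (329, 41), (332, 40), (335, 61), (338, 108), (341, 110), (344, 110), (347, 109), (350, 111), (353, 111), (356, 111), (359, 109), (362, 110), (365, 112), (368, 111), (371, 111), (374, 112), (377, 100), (380, 74), (383, 75), (386, 75), (389, 75), (392, 71), (395, 73), (398, 75), (401, 73), (404, 75), (407, 71), (410, 114), (413, 127), (416, 75), (419, 67), (422, 70), (425, 63), (428, 55), (431, 67), (434, 69), (437, 65), (440, 68), (443, 68), (446, 36), (449, 18), (452, 20), (455, 20), (458, 19)]
```

```bash
python3 - <<'E'
from h import *
im,c=grab("wrist"); e=status.read_state()["eef_pos"];print(e)
print(onz(c,[(321,298),(321,415)],e[2]+28.6).round(1))
E
```

```text
[543.25716629  43.87127741 179.01117198]
[[542.6  64.  207.6]
 [544.8  23.6 207.6]]
```

move_arm(
  plan=[
    [[0.7,-1.5,-10],[0,0,0],0],
    [[0,0,-25],[0,0,0],0],
    [[0,0,-18],[0,0,0],0],
    [[0,0,0],[0,0,0],0],
    [[0,0,0],[0,0,0],0],
    [[0,0,0],[0,0,0],0],
  ],
)

```text
clock: 30.22
eef_pos: [545.5, 41.3, 126.8]
tool_rot: [3.141, 0.0, 1.623]
force: [0.2, -0.4, -1.0]
width: 40.4
gripper_force: 60.8
```

move_arm(
  plan=[
    [[-1.3,0.8,-6],[0,0,0],0],
    [[0,0,-6],[0,0,0],0],
    [[0,0,-6],[0,0,0],0],
    [[0,0,-4],[0,0,0],0],
    [[0,0,0],[0,0,0],0],
    [[0,0,0],[0,0,0],0],
  ],
)

```text
clock: 30.98
eef_pos: [543.7, 42.0, 104.1]
tool_rot: [-3.141, 0.0, 1.623]
force: [-0.1, 0.6, -0.4]
width: 40.4
gripper_force: 60.8
```

move_arm(
  plan=[
    [[0.3,0,-2],[0,0,0],0],
    [[0,0,-2],[0,0,0],0],
    [[0,0,-2],[0,0,0],0],
    [[0,0,-2],[0,0,0],0],
    [[0,0,0],[0,0,0],0],
    [[0,0,0],[0,0,0],0],
  ],
)

```text
clock: 31.72
eef_pos: [543.9, 42.0, 96.0]
tool_rot: [-3.141, 0.0, 1.623]
force: [0.1, 0.1, 0.4]
width: 40.4
gripper_force: 60.8
```

move_arm(
  plan=[
    [[0,0,-1.2],[0,0,0],0],
    [[0,0,0],[0,0,0],0],
    [[0,0,0],[0,0,0],0],
  ],
)

```text
clock: 32.1
eef_pos: [544.1, 42.0, 95.4]
tool_rot: [-3.141, 0.001, 1.623]
force: [-1.4, -0.3, 5.7]
width: 40.5
gripper_force: 61.5
```

move_arm(
  plan=[
    [[0,0,0],[0,0,0],1],
    [[0,0,0],[0,0,0],1],
    [[0,0,0],[0,0,0],1],
    [[0,0,0],[0,0,0],1],
    [[0,0,0],[0,0,0],1],
    [[0,0,25],[0,0,0],1],
    [[0,0,45],[0,0,0],1],
    [[0,0,50],[0,0,0],1],
    [[0,0,0],[0,0,0],1],
    [[0,0,0],[0,0,0],1],
  ],
)

```text
clock: 33.35
eef_pos: [543.4, 41.4, 214.3]
tool_rot: [-3.14, 0.001, 1.623]
force: [0.2, -0.3, -0.4]
width: 85.4
gripper_force: 0.0
```

move_arm(
  plan=[
    [[3,-51,0],[0,0,0],1],
    [[3,-51,0],[0,0,0],1],
    [[3,-51,0],[0,0,0],1],
    [[3,-51,0],[0,0,0],1],
    [[3,-51,-10],[0,0,0],1],
    [[0,0,0],[0,0,0],1],
    [[0,0,0],[0,0,0],1],
    [[0,0,0],[0,0,0],1],
  ],
)

```text
clock: 34.35
eef_pos: [558.9, -211.1, 204.5]
tool_rot: [-3.14, -0.001, 1.626]
force: [-0.4, -0.2, -0.4]
width: 85.1
gripper_force: 0.0
```

```bash
python3 - <<'E'
from h import *
im,c=grab("wrist","w13.png"); print(status.read_state()["eef_pos"])
h,s,v=hsv(im); u=proj(c,[572,-268,55])[0]; print(u)
ct=blob((s<45)&(v>60),u); print(cv2.boundingRect(ct)); print(fit(ct,c,55,41),fit(ct,c,55,39.8))
X=onz(c,ct,55); print(X.min(0),X.max(0))
for x in (500,550,600): print(proj(c,[x,-115,60]))
it,ct_=grab("top")
h,s,v=hsv(it); k=blob((s<45)&(v>60),(397,219)); print(cv2.boundingRect(k),fit(k,ct_,55,41))
h,s,v=hsv(it); k=blob((h>100)&(h<125)&(s>120),(187,242)); print(cv2.boundingRect(k),onz(ct_,k.mean(0),88))
E
```

```text
[ 559.01107456 -211.25800394  204.72245984]
[332.84569354 297.38896313]
(275, 231, 193, 231)
(array([ 644.5, -368.7]), np.float64(6.58)) (array([ 645.7, -369.6]), np.float64(6.5))
[ 529.09896523 -415.23463078   55.        ] [ 689.1160755  -217.26962948   55.        ]
[[234.84286547  70.85786534]]
[[313.81673636  75.05952467]]
[[392.50799005  79.94621676]]
(0, 0, 640, 365) (array([1205.7,  800.7]), np.float64(235.69))Traceback (most recent call last):
  File "<stdin>", line 9, in <module>
  File "h.py", line 25, in blob
    return max(cs,key=cv2.contourArea)[:,0]
           ~~~^^^^^^^^^^^^^^^^^^^^^^^^
ValueError: max() iterable argument is empty
```

```bash
python3 - <<'E'
from h import *
im,c=grab("wrist"); g=cv2.medianBlur(cv2.cvtColor(im,cv2.COLOR_BGR2GRAY),5)
r=cv2.HoughCircles(g[200:420,230:520],cv2.HOUGH_GRADIENT,1.5,15,param1=80,param2=20,minRadius=48,maxRadius=75)
for q in r[0][:5]:
    p=q[:2]+[230,200]; print(p,q[2],onz(c,p,55)[0].round(1),(onz(c,p+[q[2],0],55)-onz(c,p,55))[0].round(1))
for z,y in ((0,-118),(58,-118)): pass
h,s,v=hsv(im); print([ (y,int(v[y,330]),int(s[y,330])) for y in list(range(60,100,3))+list(range(225,275,3))+list(range(340,400,4))])
it,cc=grab("top"); h,s,v=hsv(it); print([(int(a),int(b),int(d)) for a,b,d in zip(h[242,180:196:2],s[242,180:196:2],v[242,180:196:2])])
g=cv2.cvtColor(it,cv2.COLOR_BGR2GRAY)[190:245,370:425]; g=cv2.resize(g,None,fx=4,fy=4,interpolation=cv2.INTER_CUBIC)
r=cv2.HoughCircles(g,cv2.HOUGH_GRADIENT,1.5,20,param1=80,param2=20,minRadius=45,maxRadius=70)
for q in r[0][:3]: p=q[:2]/4+[370,190]; print(p,q[2]/4,onz(cc,p,55)[0].round(1))
E
```

```text
[326.75 290.75] 52.65 [ 567.5 -263.7   55. ] [38.7  2.1  0. ]
[328.25 313.25] 67.5 [ 569.7 -281.8   55. ] [50.5  2.7  0. ]
[349.25 289.25] 70.65 [ 583.9 -261.7   55. ] [52.1  2.8  0. ]
[349.25 308.75] 64.2 [ 585.1 -277.3   55. ] [48.   2.5  0. ]
[416.75 359.75] 60.75 [ 641. -318.   55.] [48.   2.1  0. ]
[(60, 51, 55), (63, 60, 47), (66, 59, 56), (69, 77, 13), (72, 128, 10), (75, 117, 9), (78, 87, 9), (81, 103, 15), (84, 79, 16), (87, 102, 113), (90, 107, 122), (93, 108, 123), (96, 108, 123), (99, 106, 123), (225, 168, 118), (228, 145, 102), (231, 94, 16), (234, 99, 21), (237, 103, 22), (240, 118, 15), (243, 216, 15), (246, 146, 19), (249, 136, 21), (252, 169, 17), (255, 214, 17), (258, 219, 14), (261, 221, 14), (264, 212, 16), (267, 205, 21), (270, 204, 23), (273, 202, 23), (340, 118, 22), (344, 107, 81), (348, 97, 113), (352, 97, 118), (356, 95, 123), (360, 97, 121), (364, 97, 118), (368, 96, 122), (372, 95, 123), (376, 97, 121), (380, 97, 121), (384, 99, 124), (388, 97, 121), (392, 97, 126), (396, 98, 120)]
[(114, 106, 130), (109, 169, 136), (109, 176, 135), (108, 181, 128), (111, 94, 81), (22, 29, 96), (13, 81, 95), (13, 153, 123)]
[378.8125 220.9375] 16.05 [ 551.7 -215.4   55. ]
[403.1875 219.0625] 13.05 [ 568.4 -287.2   55. ]
```

move_arm(
  plan=[
    [[-17,55,0],[0,0,0],1],
    [[-17,55,0],[0,0,0],1],
    [[-17,55,0],[0,0,0],1],
    [[-17,55,0],[0,0,0],1],
    [[-17,55,0],[0,0,0],1],
    [[-17,55,0],[0,0,0],1],
    [[-17,55,0],[0,0,0],1],
    [[-17,55,0],[0,0,0],1],
    [[-17,55,0],[0,0,0],1],
    [[-17,55,0],[0,0,0],1],
  ],
)

```text
clock: 35.8
eef_pos: [388.1, 338.9, 205.2]
tool_rot: [3.141, 0.0, 1.624]
force: [1.8, -0.4, -1.2]
width: 85.2
gripper_force: 0.0
```

move_arm(
  plan=[
    [[0,0,0],[0,0,0],1],
    [[0,0,0],[0,0,0],1],
  ],
)

```text
clock: 36.05
eef_pos: [388.6, 336.6, 204.7]
tool_rot: [-3.141, 0.001, 1.624]
force: [-0.2, -1.2, -0.3]
width: 85.3
gripper_force: 0.0
```

```bash
python3 - <<'E'
from h import *
im,c=grab("wrist","w14.png"); s=status.read_state(); print(s["eef_pos"],s["tool_rot"],s["qpos"].round(2))
h,s,v=hsv(im); u=proj(c,[390,337,93])[0]; print(u)
m=((h>100)&(h<125)&(s>120)).astype(np.uint8); k=blob(m==1); x,y,w,hh=cv2.boundingRect(k);print(x,y,w,hh,cv2.contourArea(k))
print("cap far/near/left/right z93:",onz(c,[(x+w/2,y+hh),(x+w/2,y),(x,y+hh-w/2),(x+w,y+hh-w/2)],93)[:,:2].round(1).tolist(), "top-circle centre",onz(c,(x+w/2,y+hh-w/2),93).round(1))
E
```

```text
[389.19514781 335.6516559  204.65642252] [-3.14090231e+00  1.78729311e-03  1.62226323e+00] [-0.28  0.56 -0.73  1.91  0.48  0.86 -1.21]
[321.57761033 234.89083767]
308 209 39 42 1242.0
cap far/near/left/right z93: [[394.3, 326.8], [392.7, 353.4], [381.6, 338.7], [405.5, 340.0]] top-circle centre [[393.5 339.4  93. ]]
```

move_arm(
  plan=[
    [[4.3,3.5,-40],[0,0,0],1],
    [[0,0,-45],[0,0,0],1],
    [[0,0,-45],[0,0,0],1],
    [[0,0,-25],[0,0,0],1],
    [[0,0,-12],[0,0,0],1],
    [[0,0,0],[0,0,0],1],
    [[0,0,0],[0,0,0],1],
  ],
)

```text
clock: 36.98
eef_pos: [394.0, 340.7, 38.8]
tool_rot: [3.141, -0.001, 1.622]
force: [0.0, 0.6, -0.1]
width: 85.2
gripper_force: 0.0
```

move_arm(
  plan=[
    [[0,-1,0],[0,0,0],1],
    [[0,0,0],[0,0,0],1],
    [[0,0,0],[0,0,0],0],
    [[0,0,0],[0,0,0],0],
    [[0,0,0],[0,0,0],0],
    [[0,0,0],[0,0,0],0],
    [[0,0,0],[0,0,0],0],
    [[0,0,0],[0,0,0],0],
    [[0,0,0],[0,0,0],0],
  ],
)

```text
clock: 38.1
eef_pos: [393.2, 339.6, 38.2]
tool_rot: [-3.141, 0.0, 1.623]
force: [-0.6, -0.2, 4.7]
width: 40.3
gripper_force: 60.6
```

move_arm(
  plan=[
    [[0,0,15],[0,0,0],0],
    [[0,0,50],[0,0,0],0],
    [[0,0,55],[0,0,0],0],
    [[0,-20,50],[0,0,0],0],
    [[10,-50,12],[0,0,0],0],
    [[10,-55,0],[0,0,0],0],
    [[5,-56,0],[0,0,0],0],
    [[0,-56,0],[0,0,0],0],
    [[0,-56,0],[0,0,0],0],
    [[0,-56,0],[0,0,0],0],
  ],
)

```text
clock: 39.35
eef_pos: [417.9, -11.3, 220.5]
tool_rot: [3.142, 0.001, 1.624]
force: [1.1, -0.3, -0.9]
width: 39.5
gripper_force: 60.8
```

move_arm(
  plan=[
    [[5,-56,0],[0,0,0],0],
    [[20,-50,0],[0,0,0],0],
    [[35,-35,0],[0,0,0],0],
    [[45,-20,0],[0,0,0],0],
    [[36,0,0],[0,0,0],0],
    [[0,0,-40],[0,0,0],0],
    [[0,0,0],[0,0,0],0],
    [[0,0,0],[0,0,0],0],
    [[0,0,0],[0,0,0],0],
  ],
)

```text
clock: 40.48
eef_pos: [559.8, -170.7, 181.5]
tool_rot: [3.14, 0.001, 1.623]
force: [0.6, 0.2, -1.9]
width: 39.8
gripper_force: 60.8
```

move_arm(
  plan=[
    [[-0.5,-1.3,-40],[0,0,0],0],
    [[0,0,-45],[0,0,0],0],
    [[0,0,-35],[0,0,0],0],
    [[0,0,-12],[0,0,0],0],
    [[0,0,-6],[0,0,0],0],
    [[0,0,0],[0,0,0],0],
    [[0,0,0],[0,0,0],0],
  ],
)

```text
clock: 41.35
eef_pos: [559.6, -172.1, 43.1]
tool_rot: [3.14, 0.001, 1.623]
force: [0.7, 0.0, -0.9]
width: 39.8
gripper_force: 60.8
```

move_arm(
  plan=[
    [[0,0,-2.5],[0,0,0],0],
    [[0,0,-1.5],[0,0,0],0],
    [[0,0,0],[0,0,0],0],
    [[0,0,-1],[0,0,0],0],
    [[0,0,0],[0,0,0],0],
    [[0,0,0],[0,0,0],0],
  ],
)

```text
clock: 42.1
eef_pos: [558.9, -172.0, 38.2]
tool_rot: [-3.141, 0.001, 1.623]
force: [-2.8, 0.3, 12.0]
width: 39.7
gripper_force: 62.2
```

move_arm(
  plan=[
    [[0,0,0.5],[0,0,0],1],
    [[0,0,0],[0,0,0],1],
    [[0,0,0],[0,0,0],1],
    [[0,0,0],[0,0,0],1],
    [[0,0,0],[0,0,0],1],
    [[0,0,25],[0,0,0],1],
    [[0,0,50],[0,0,0],1],
    [[0,0,55],[0,0,0],1],
    [[0,0,40],[0,0,0],1],
    [[0,0,20],[0,0,0],1],
  ],
)

```text
clock: 43.35
eef_pos: [559.6, -171.9, 230.0]
tool_rot: [3.139, 0.001, 1.623]
force: [0.1, -0.1, -0.3]
width: 85.9
gripper_force: 0.0
```

move_arm(
  plan=[
    [[-10,10,40],[0,0,0],1],
    [[-10,10,40],[0,0,0],1],
    [[0,0,0],[0,0,0],1],
    [[0,0,0],[0,0,0],1],
  ],
)

```text
clock: 43.85
eef_pos: [538.3, -152.3, 306.9]
tool_rot: [-3.14, 0.001, 1.623]
force: [1.5, -0.1, -0.6]
width: 85.2
gripper_force: 0.0
```

```bash
python3 - <<'E'
from h import *
w,c=grab("wrist"); print(status.read_state()["eef_pos"])
s=cv2.resize(grab("scene")[0][150:300,210:460],(800,480))[:,:400*2]
o=np.zeros((600,800,3),np.uint8); o[:,:400]=cv2.resize(w[:,100:560],(400,417)).shape and 0
a=cv2.resize(w[0:480,100:540],(400,436)); b=cv2.resize(grab("scene")[0][165:285,240:400],(400,300),interpolation=cv2.INTER_CUBIC); d=cv2.resize(grab("top")[0][180:300,230:450],(400,218),interpolation=cv2.INTER_CUBIC)
o[:436,:400]=a;o[:300,400:]=b;o[300:518,400:]=d; cv2.imwrite("pics/end.png",o)
E
```

```text
[ 538.08137364 -152.42707226  306.30892396]
```

View pics/end.png

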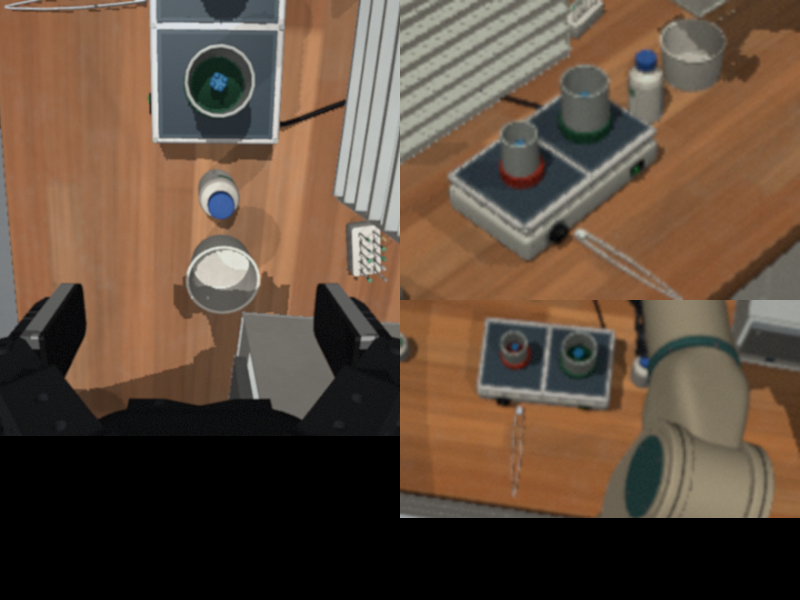

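The picture shows both rings sitting flat and upright on their formers, with the wax crowns inside them. The bottle stands between the tub and the vibrator, and the arm is clear.

```bash
python3 -c "
from cell import ctrl
print(ctrl.finish_job())"
```

```text
the job is handed in; nothing more can be done
None
```

The job is handed in at about 44 s: the green former is on the pad next to the tub and the red one on the other, each ring sits flat over its wax crown, the bottle stands mid-gap to within a few mm by camera, and the tub and jar were not touched.

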